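# Shut the access lid of an instrument case and lock its quarter-turn fastener

## Robot

A 6-joint arm with a two-finger parallel gripper is mounted at the origin on the work surface; the furniture and walls round the work are solid. World frame = base frame: x ahead of the robot, y to its left, z up, the work surface at z = 0. Lengths are in m, angles in rad, forces in N, time in s.
With the tool pointing down it reaches from about 0.35 to 0.975 m from the base axis. Payload 4.9 kg.
Tool frame: the origin (TCP) lies at the very end of the fingers, on their centre line; the grasp point (between the pads) lies 19 mm behind it; z points along the fingers, y is the direction in which the jaws open and shut (so a half turn about z gives the same grasp; the last joint's range is limited). The gripper opens to 85 mm and grips with 20 to 120 N. Pads are 22 mm wide; open, the fingers measure 114 mm over their backs; the gripper's body (76 mm by 85 mm) begins 54 mm behind the grasp point. The pads swing forward as they close: fully open they stand 13 mm farther back than shut.
Start: joints at [1.088, 0.053, 1.613, -0, 1.476, -0.119], TCP at [0.222, 0.584, 0.231] pointing down, gripper open.
Joint ranges: [-3.01, 3.01], [-1.01, 2.22], [0.06, 2.58], [-1.02, 4.17], [0.09, 2.62], [-3.14, 3.14]. Speed limits (rad/s): [2.57, 2.57, 3.14, 3.14, 3.14, 3.14].

## Interface

Orientations are given as a unit quaternion [w, x, y, z].
In Python, from plant import monitor, eyes, manip gives the robot as it stands.
- The arm moves only by the tool step_arm, never from a script. Its argument "motion" is a list of rows, each a list of 7 numbers: the shift along the world's x, y, z scaled (see below), then the turn, a rotation vector about the world's x, y, z scaled (see below), then the closure in counts, from 0 (fully open) to 255 (shut). In form: [[x, y, z, ax, ay, az, grip], ...]. A call has 1 to 10 rows; each row is the pose to reach, as a shift and turn from the pose commanded when the call began; what a row does not reach only later rows make up. The controller multiplies each number of a shift by 0.5 m and each number of a turn by 1.5 rad. A row lasts 1/10 s, in which the tool goes at most 50 mm and 8.59 degrees, less where a joint would pass 70% of its speed; a pose out of reach is approached as far as the arm can. A call with a number of a shift or a turn outside -1 to 1 is refused whole. A call with a gripper value outside its range is refused whole. The fingers move at their own pace and stop on an object; the grip force is fixed at half the most. Time passes only in rows, so rows that repeat a pose let the fingers close. It gives the time, the measured TCP pose, the force and the opening at its end, in the units of the state.
- monitor.state(): the state, without advancing time (a new reading comes with each control period).
- eyes.grab_frame(name): name is "scene" or "top"; returns a dict with "pixels" (384x512x3 uint8, red, green, blue), "mtx" (3x3 intrinsics, pixels), "rvec" (rotation vector, rad) and "tvec" (3), from world to camera coordinates, as OpenCV has them. Camera axes: x right, y down, z forward; pixel columns grow to the right and rows downward; lengths in m; the calibration is good to about 2 mm. A picture is of the moment at which its call begins. There is no depth.
- manip.job_done(): hands the job in, once; it reports no verdict.
Trained networks look in the newest picture that a camera, given by its name, has taken for a name from the list of things; names that differ only in an ending like _2 or _b are one class to them, and where a whole thing is asked for, a point or a joint stands for the part that bears it (a point fixed in the world has none). Each returns a list of dicts, best first, with "p" (0 to 1); they miss things now and then, are a little off and sometimes report something else, mostly with a low value. They report only what shows in the picture. A call takes as long as a camera call.
- eyes.look_for(name, camera): "box" ([centre column, centre row, width, height] in pixels, round what is visible of it).
- eyes.pinpoint(name, camera): "uv" ([column, row] in pixels: a listed point, or the origin of a listed thing).
The state is a dict: "time": time; "joint_pos": joint angles; "joint_vel": joint speeds; "joint_efforts": joint torques, N m; "tool_pos": TCP position; "tool_rot": TCP orientation; "contact_force": force on the tool from outside, world axes, zero at the start; "ft_torque": the same for the moment, N m; "gripper_width": opening from 0.0 (shut) to 1.0 (fully open).
Only numpy, scipy, OpenCV 4.12 (cv2) and the standard library are available. Lean on these libraries where they do the work, as an engineer would, in place of code of your own. Each camera call takes 0.05 s, during which the arm holds its last target.

## Task

The grey instrument case on the table stands with its small access lid ajar. With the fingertips only, press the lid down from above until it is fully shut, then set a fingertip in the slot of the big quarter-turn fastener beside it and turn it clockwise (seen from above) as far as it goes, so that its tongue locks over the lid. Grip and lift nothing, do not raise the lid further or touch the seal under it, and leave the memory stick, pen and post that stand on the case where they are.

Things in the scene. Friction and masses are not known exactly. Their poses are not given: they have to be found in the camera images.
- case: low grey metal instrument case, 250 x 168 mm and 60 mm high, fixed to the table, at the robot's right in front of the drawer cabinet. Origin: centre of its underside; z up; the case's x axis runs along its long side from the fastener to the lid (about away from the robot). Its flat top deck is at z = 60 mm. It carries the fastener (axis at case x = -56 mm, y = 0) and the lid (hinge line at case x = +115 mm, parallel to case y).
- lid (a joint): opening angle of the lid, rad: 0 = shut, flat on the deck; grows as its edge near the fastener rises, at most 1.1; starts at about 0.4 to 0.85. A stiff friction hinge holds it at any angle; pressing it down takes about 2 to 6 N.
- lid_press (a point): point on the lid's upper face, on its middle line, 50 mm from the hinge line. The lid is an aluminium plate 110 mm wide (case y), 8 mm thick, reaching 85 mm from the hinge, with a tab 34 mm wide that reaches on to 101 mm. Shut, its upper face is at z = 68 mm and this point at case x = +65 mm; it rises and swings towards the hinge as the lid opens.
- lid_hinge (a point): middle of the lid's hinge line, 64 mm above the table, at case x = +115 mm.
- lid_seal: black rubber plug, 58 x 84 x 6 mm, on the underside of the lid (origin: middle of its upper face). The fingers must not touch it.
- fastener (a joint): turn of the fastener, rad: 0 = open, its tongue points to the case's +y side and the slot lies along case y; grows clockwise seen from above to the hard stop at 1.571 = locked, slot and tongue pointing at the lid, the tongue over the lid's tab; starts at 0 to 0.6. Friction holds it where it is left; turning it takes about 3 to 8 N at the slot's end. The tongue passes 3 mm above the shut lid and runs against a lid that is not shut.
- fastener_centre (a point): on the fastener's vertical axis, on the slot's floor, 83 mm above the table. The head is a round steel disc 120 mm across; a straight slot 48 mm wide and 16 mm deep (floor at z = 83 mm, top of the head at z = 99 mm) runs right across it. A fixed dark collar of 121 mm inner and 134 mm outer diameter surrounds the head, flush with its top, so the head cannot be taken from outside.
- slot_tongue_end (a point): point on the slot's floor 32 mm from the axis on the side of the tongue; a place for the fingertip (shut fingers up to 32 x 28 mm fit here at any yaw). It moves round the axis with the fastener: from case +y (open) to case +x (locked). The fingertip pushes against the slot's side wall, 24 mm from the slot's middle line.
- slot_plain_end (a point): the like point on the slot's floor at the other end, 32 mm from the axis opposite the tongue; from case -y (open) to case -x (locked). At either end the push is lightest if the fingers turn about the vertical along with the slot, flat on its wall; a wide fingertip that does not turn bears on its inner corner.
- usb_stick: small blue memory stick with a metal plug, 17 x 52 x 8 mm, lying on the case's deck beside the lid, on the case's +y side; loose. Origin: centre of its underside.
- pen: black pen, 142 mm long, 10 mm thick, lying on the case's deck along its -y edge; loose. Origin: centre of its underside.
- post: plain steel optics post, 13 mm across and 50 mm high, standing on the case's deck near its corner at case x = -112 mm, y = -72 mm; loose. Origin: centre of its underside.

How it is judged:
On the way, in this order (a step that is already met when the one before it is completed fails the run):
1. the lid is pressed fully shut while the fastener is still open (value of joint lid below 0.03 rad and value of joint fastener below 0.9 rad), for 0.2 s.
2. the fastener is turned clockwise to its stop with the lid shut (value of joint fastener above 1.47 rad and value of joint lid below 0.03 rad), for 0.2 s.
At the end, for the whole second after the job is handed in: The lid is fully shut (within 0.03 rad), the fastener stands at its locked stop (at least 1.47 of 1.571 rad) and at rest, and the memory stick, pen and post are each within 20 mm of where it was (all of step 2 and velocity of joint fastener below 0.05 rad/s and distance of each of usb_stick, pen, post from where it was at the start of the episode below 0.02 m); the robot touches nothing.
It fails at once if the lid is raised further open (beyond 0.95 rad) (value of joint lid above 0.95 rad).
It fails at once if the seal under the lid is touched (contact force between the fingers and lid_seal above 1 N).
It fails at once if a thing on the case (memory stick, pen or post) is lifted, carried off or knocked more than 20 mm (distance of any of usb_stick, pen, post from where it was at the start of the episode above 0.02 m).
It also fails if it takes over 45 s, if anything falls off the work surface, if the arm or the gripper's body presses on something with over 40 N, if the wrist force passes 120 N, or if a joint passes its speed limit or range.

## Working session

There is one attempt and no reset: what is moved stays moved. The work goes in short steps, Python scripts to look and compute and a tool call to move; the robot and the scene stay as the last step left them, time stands still between calls to the robot, and variables do not carry over. Pictures are saved under pics/ and viewed, and the job is handed in when it is done.

Besides the shell and the picture viewer there is one more tool, called after "Emit:" as name([rows], argument=value, ...), one row to a line, values as JSON. step_arm: Moves the arm, as the interface text tells. Its arguments: {"type":"object","properties":{"motion":{"type":"array","items":{"type":"array","items":{"type":"number"}}}},"required":["motion"]}

```bash
mkdir -p pics; cat > h.py <<'E'
import numpy as np, cv2
from plant import monitor, eyes, manip
def cam(n):
    f=eyes.grab_frame(n); R=cv2.Rodrigues(np.array(f['rvec'],float))[0]
    return f,np.array(f['mtx'],float),R,np.array(f['tvec'],float).ravel()
def ray(uv,K,R,t):
    d=R.T@np.linalg.inv(K)@np.array([uv[0],uv[1],1.]); return -R.T@t,d
def atz(uv,z,K,R,t):
    c,d=ray(uv,K,R,t); return c+d*(z-c[2])/d[2]
def proj(P,K,R,t):
    p=K@(R@np.array(P,float)+t); return p[:2]/p[2]
E
python3 - <<'E'
from h import *
zs={'lid_hinge':.064,'fastener_centre':.083,'slot_tongue_end':.083,'slot_plain_end':.083,'usb_stick':.06,'pen':.06,'post':.06,'case':0,'lid_press':.09}
s=monitor.state();print({k:np.round(v,3).tolist() for k,v in s.items()})
for n in('scene','top'):
    f,K,R,t=cam(n);cv2.imwrite(f'pics/{n}0.png',cv2.cvtColor(f['pixels'],cv2.COLOR_RGB2BGR))
    print(n,'campos',-R.T@t)
    for k,z in zs.items():
        for r in eyes.pinpoint(k,n)[:2]:
            print(k,np.round(r['p'],2),np.round(r['uv'],1),np.round(atz(r['uv'],z,K,R,t),4))
E
```

```text
{'time': 0.0, 'joint_pos': [1.088, 0.053, 1.614, -0.0, 1.476, -0.119], 'joint_vel': [-0.001, 0.0, -0.001, 0.001, 0.0, -0.0], 'joint_efforts': [0.0, -39.37, -37.017, -0.0, 0.007, 0.0], 'tool_pos': [0.222, 0.584, 0.23], 'tool_rot': [-0.0, 0.181, 0.984, -0.001], 'contact_force': [-0.68, -0.144, -0.888], 'ft_torque': [0.003, 0.046, 0.045], 'gripper_width': 0.998}
scene campos [ 0.95113129 -0.67159224  0.71260975]
fastener_centre 0.76 [245.6 171.7] [ 0.3863 -0.2975  0.083 ]
slot_tongue_end 0.73 [261.4 167.5] [ 0.3949 -0.2644  0.083 ]
slot_plain_end 0.81 [230.9 167. ] [ 0.3572 -0.3137  0.083 ]
usb_stick 0.65 [238.5 220.8] [ 0.4691 -0.3718  0.06  ]
usb_stick 0.51 [314.  205.4] [ 0.5226 -0.2312  0.06  ]
pen 0.7 [233.6 216.7] [ 0.4551 -0.3735  0.06  ]
post 0.51 [206.5 174.9] [ 0.326  -0.3549  0.06  ]
case 0.69 [258.1 216.5] [ 0.4389 -0.3048  0.    ]
lid_press 0.97 [279.1 205.4] [ 0.5043 -0.3037  0.09  ]
top campos [ 0.40145158 -0.32288874  0.91838895]
lid_hinge 0.88 [258.6 145.6] [ 0.5487 -0.3109  0.064 ]
fastener_centre 0.68 [254.3 232.6] [ 0.3835 -0.3039  0.083 ]
slot_tongue_end 0.65 [234.6 227.2] [ 0.3932 -0.2675  0.083 ]
slot_plain_end 0.93 [262.6 241. ] [ 0.3682 -0.3193  0.083 ]
usb_stick 0.57 [220.1 161.4] [ 0.5187 -0.2371  0.06  ]
pen 0.78 [293.6 190. ] [ 0.4641 -0.3779  0.06  ]
post 0.6 [283.3 265.8] [ 0.3212 -0.3582  0.06  ]
post 0.22 [236.  227.2] [ 0.393  -0.2687  0.06  ]
case 0.91 [254.2 205.3] [ 0.437  -0.3016  0.    ]
lid_press 0.92 [257.1 162. ] [ 0.5136 -0.3087  0.09  ]
```

```bash
python3 - <<'E'
import cv2
a=cv2.imread('pics/scene0.png');b=cv2.imread('pics/top0.png')
cv2.imwrite('pics/a0.png',cv2.resize(a[110:290,150:370],None,fx=3.4,fy=3.3,interpolation=cv2.INTER_CUBIC))
cv2.imwrite('pics/b0.png',cv2.resize(b[110:300,170:340],None,fx=3,fy=3,interpolation=cv2.INTER_CUBIC))
E
```

```text
(no output)
```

View pics/a0.png

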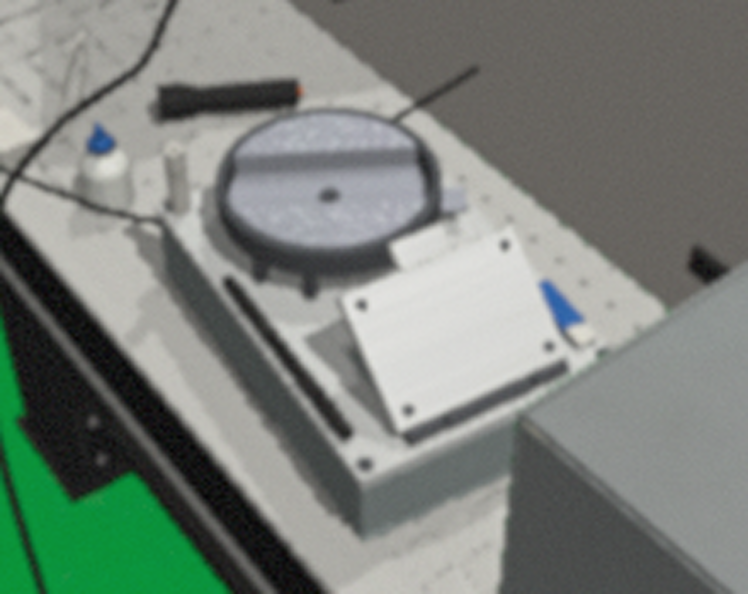

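View pics/b0.png

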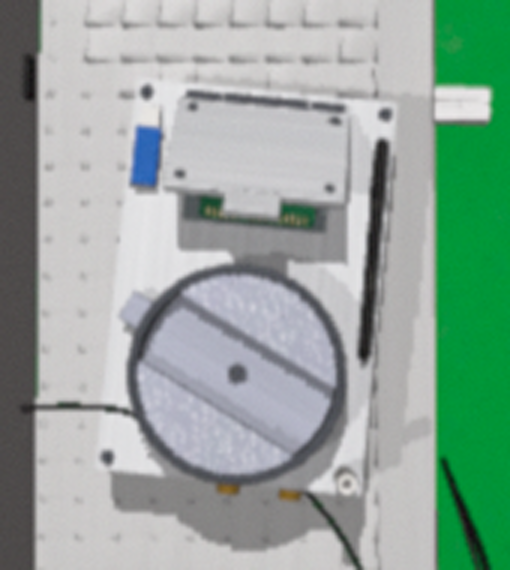

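View pics/scene0.png

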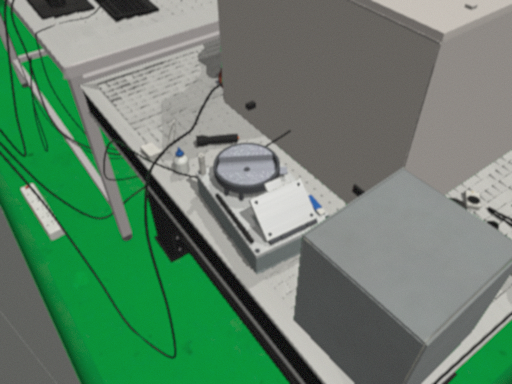

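View pics/top0.png

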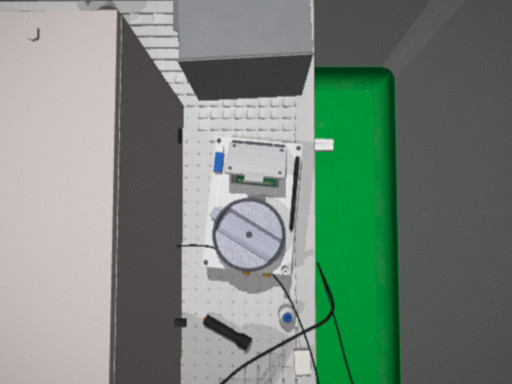

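```bash
python3 - <<'E'
from h import *
for n in('scene','top'):
    f,K,R,t=cam(n); print(n)
    for P in [(0,0,0),(0,0,.4),(.3,0,0),(.5,0,0),(.3,.3,0),(.4,-.1,0),(.4,-.1,.3)]: print(P,np.round(proj(P,K,R,t)))
    if n=='scene':
        for uv in [(219,88),(408,192),(436,40),(404,172),(302,238),(301,320),(510,240),(391,384)]:
            for z in(0,.2,.4): print(uv,z,np.round(atz(uv,z,K,R,t),3))
E
```

```text
scene
(0, 0, 0) [255.  78.]
(0, 0, 0.4) [253. -78.]
(0.3, 0, 0) [324. 130.]
(0.5, 0, 0) [383. 174.]
(0.3, 0.3, 0) [405.  91.]
(0.4, -0.1, 0) [320. 167.]
(0.4, -0.1, 0.3) [335.  46.]
(219, 88) 0 [-0.015 -0.112  0.   ]
(219, 88) 0.2 [ 0.256 -0.269  0.2  ]
(219, 88) 0.4 [ 0.527 -0.426  0.4  ]
(408, 192) 0 [0.574 0.001 0.   ]
(408, 192) 0.2 [ 0.68  -0.188  0.2  ]
(408, 192) 0.4 [ 0.785 -0.376  0.4  ]
(436, 40) 0 [0.16  0.607 0.   ]
(436, 40) 0.2 [0.382 0.248 0.2  ]
(436, 40) 0.4 [ 0.604 -0.111  0.4  ]
(404, 172) 0 [0.525 0.043 0.   ]
(404, 172) 0.2 [ 0.645 -0.157  0.2  ]
(404, 172) 0.4 [ 0.764 -0.358  0.4  ]
(302, 238) 0 [ 0.536 -0.268  0.   ]
(302, 238) 0.2 [ 0.653 -0.381  0.2  ]
(302, 238) 0.4 [ 0.769 -0.494  0.4  ]
(301, 320) 0 [ 0.673 -0.384  0.   ]
(301, 320) 0.2 [ 0.751 -0.464  0.2  ]
(301, 320) 0.4 [ 0.829 -0.545  0.4  ]
(510, 240) 0 [0.782 0.062 0.   ]
(510, 240) 0.2 [ 0.83  -0.144  0.2  ]
(510, 240) 0.4 [ 0.877 -0.35   0.4  ]
(391, 384) 0 [ 0.839 -0.341  0.   ]
(391, 384) 0.2 [ 0.871 -0.434  0.2  ]
(391, 384) 0.4 [ 0.902 -0.526  0.4  ]
top
(0, 0, 0) [100. 427.]
(0, 0, 0.4) [-34. 592.]
(0.3, 0, 0) [105. 272.]
(0.5, 0, 0) [108. 174.]
(0.3, 0.3, 0) [-41. 271.]
(0.4, -0.1, 0) [155. 223.]
(0.4, -0.1, 0.3) [102. 223.]
```

```bash
python3 - <<'E'
from h import *
a=cv2.imread('pics/scene0.png')
cv2.imwrite('pics/a1.png',cv2.resize(a[0:220,170:470],None,fx=2.6,fy=2.6,interpolation=cv2.INTER_CUBIC))
f,K,R,t=cam('top');f2,K2,R2,t2=cam('scene')
print(K,R)
for uv in [(185,100),(183,200),(183,380),(118,10),(111,380),(35,35)]:
  print(uv,[np.round(atz(uv,z,K,R,t)[:2],3).tolist() for z in (0,.1,.3,.4,.45,.5)])
for uv in [(219,88),(235,108),(300,163),(344,201),(436,40),(219,0),(330,0)]:
  c,d=ray(uv,K2,R2,t2)
  print(uv,[np.round(c+d*(y-c[1])/d[1],3).tolist() for y in (-.13,-.15,-.16,-.17,-.18)])
E
```

```text
[[451.45307003   0.         255.42657803]
 [  0.         451.45307003 186.25960854]
 [  0.           0.           1.        ]] [[ 0.00455347 -0.99978357 -0.02029974]
 [-0.99672424 -0.00289849 -0.08082322]
 [ 0.08074689  0.02060127 -0.99652171]]
(185, 100) [[0.655, -0.157], [0.628, -0.175], [0.572, -0.211], [0.545, -0.229], [0.531, -0.238], [0.517, -0.247]]
(183, 200) [[0.447, -0.156], [0.442, -0.174], [0.432, -0.211], [0.427, -0.229], [0.425, -0.238], [0.422, -0.247]]
(183, 380) [[0.091, -0.162], [0.125, -0.18], [0.192, -0.215], [0.226, -0.232], [0.243, -0.241], [0.26, -0.25]]
(118, 10) [[0.85, -0.011], [0.801, -0.045], [0.704, -0.113], [0.655, -0.147], [0.63, -0.164], [0.606, -0.181]]
(111, 380) [[0.089, -0.019], [0.123, -0.052], [0.191, -0.118], [0.225, -0.151], [0.242, -0.168], [0.259, -0.184]]
(35, 35) [[0.796, 0.165], [0.753, 0.112], [0.667, 0.006], [0.624, -0.048], [0.603, -0.074], [0.581, -0.101]]
(219, 88) [[0.016, -0.13, 0.023], [0.05, -0.15, 0.048], [0.067, -0.16, 0.061], [0.085, -0.17, 0.074], [0.102, -0.18, 0.086]]
(235, 108) [[0.092, -0.13, 0.001], [0.124, -0.15, 0.027], [0.14, -0.16, 0.04], [0.156, -0.17, 0.053], [0.171, -0.18, 0.066]]
(300, 163) [[0.363, -0.13, 0.001], [0.385, -0.15, 0.028], [0.395, -0.16, 0.041], [0.406, -0.17, 0.054], [0.417, -0.18, 0.067]]
(344, 201) [[0.511, -0.13, -0.001], [0.527, -0.15, 0.026], [0.535, -0.16, 0.039], [0.543, -0.17, 0.052], [0.552, -0.18, 0.065]]
(436, 40) [[0.616, -0.13, 0.411], [0.629, -0.15, 0.422], [0.635, -0.16, 0.427], [0.641, -0.17, 0.433], [0.647, -0.18, 0.439]]
(219, 0) [[0.045, -0.13, 0.272], [0.079, -0.15, 0.288], [0.096, -0.16, 0.296], [0.112, -0.17, 0.304], [0.129, -0.18, 0.312]]
(330, 0) [[0.403, -0.13, 0.393], [0.423, -0.15, 0.405], [0.434, -0.16, 0.411], [0.444, -0.17, 0.417], [0.454, -0.18, 0.423]]
```

View pics/a1.png

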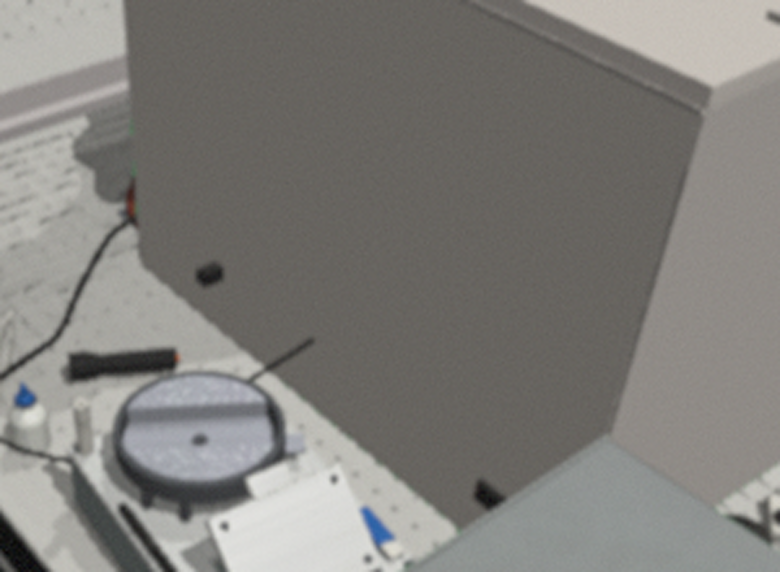

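```bash
python3 - <<'E'
from h import *
f,K,R,t=cam('top');f2,K2,R2,t2=cam('scene')
P1=K@np.c_[R,t];P2=K2@np.c_[R2,t2]
for a,b in [((180,322),(250.5,105.5)),((180,135),(357.5,190)),((118,11),(440,40)),((35,34),(471,6))]:
  X=cv2.triangulatePoints(P1,P2,np.array(a,float).reshape(2,1),np.array(b,float).reshape(2,1))[:,0];X=X[:3]/X[3]
  print(X,proj(X,K,R,t)-a)
for uv in [(510,18),(219,0)]:print(uv,atz(uv,.43,K2,R2,t2))
print(atz((35,34),.43,K,R,t))
import plant;print(dir(plant),dir(monitor),dir(eyes),dir(manip))
E
```

```text
[ 0.22519998 -0.17229077  0.10072601] [-0.27694924 -0.1825763 ]
[ 0.56392181 -0.16447643  0.09617499] [-0.71126643 -0.56755054]
[ 0.63907766 -0.15689588  0.42859351] [0.46800342 0.45760268]
[ 0.61136994 -0.06558473  0.43869852] [-2.06785137 -2.23933606]
(510, 18) [ 0.65641555 -0.03058978  0.43      ]
(219, 0) [ 0.37062411 -0.32444754  0.43      ]
[ 0.61256018 -0.06339238  0.43      ]
['__builtins__', '__cached__', '__doc__', '__file__', '__loader__', '__name__', '__package__', '__spec__', 'eyes', 'manip', 'monitor'] ['__class__', '__delattr__', '__dict__', '__dir__', '__doc__', '__eq__', '__format__', '__ge__', '__getattribute__', '__getstate__', '__gt__', '__hash__', '__init__', '__init_subclass__', '__le__', '__lt__', '__module__', '__ne__', '__new__', '__reduce__', '__reduce_ex__', '__repr__', '__setattr__', '__sizeof__', '__str__', '__subclasshook__', '__weakref__', 'state'] ['__class__', '__delattr__', '__dict__', '__dir__', '__doc__', '__eq__', '__format__', '__ge__', '__getattribute__', '__getstate__', '__gt__', '__hash__', '__init__', '__init_subclass__', '__le__', '__lt__', '__module__', '__ne__', '__new__', '__reduce__', '__reduce_ex__', '__repr__', '__setattr__', '__sizeof__', '__str__', '__subclasshook__', '__weakref__', 'grab_frame', 'look_for', 'pinpoint'] ['IKError', '__class__', '__delattr__', '__dict__', '__dir__', '__doc__', '__eq__', '__format__', '__ge__', '__getattribute__', '__getstate__', '__gt__', '__hash__', '__init__', '__init_subclass__', '__le__', '__lt__', '__module__', '__ne__', '__new__', '__reduce__', '__reduce_ex__', '__repr__', '__setattr__', '__sizeof__', '__str__', '__subclasshook__', '__weakref__', 'job_done']
```

Emit:
step_arm([
  [0, 0, 0.08, 0, 0, 0, 255],
  [0, 0, 0.16, 0, 0, 0, 255],
  [0, 0, 0.24, 0, 0, 0, 255],
  [0, 0, 0.32, 0, 0, 0, 255],
  [0, 0, 0.4, 0, 0, 0, 255],
  [0, 0, 0.48, 0, 0, 0, 255],
  [0, 0, 0.56, 0, 0, 0, 255],
  [0, 0, 0.56, 0, 0, 0, 255],
])

```text
time: 2.1
tool_pos: [0.2226, 0.5845, 0.5197]
tool_rot: [0.002, 0.181, 0.983, 0.006]
contact_force: [0.1, -0.9, 1.3]
gripper_width: -0.0
```

```bash
python3 - <<'E'
from h import *
s=monitor.state();print({k:np.round(v,4).tolist() for k,v in s.items()})
E
```

```text
{'time': 2.1, 'joint_pos': [1.088, 0.0354, 1.1592, -0.0, 1.9345, -0.119], 'joint_vel': [0.0004, 0.0125, 0.0959, 0.0018, -0.0402, 0.0019], 'joint_efforts': [-0.391, -34.1429, -34.733, -0.0113, 0.0802, 0.0], 'tool_pos': [0.2226, 0.5845, 0.5197], 'tool_rot': [0.0019, 0.1809, 0.9835, 0.006], 'contact_force': [0.0679, -0.8804, 1.2779], 'ft_torque': [0.0049, 0.0026, 0.0228], 'gripper_width': -0.0003}
```

```bash
python3 - <<'E'
from h import *
f,K,R,t=cam('top')
u=lambda p:(p[0]/3+170-.33,p[1]/3+110-.33)
q=[atz(u(p),.06,K,R,t)[:2] for p in[(147,92),(385,115),(107,457)]]
print(np.round(q,4)); a,b,c=q
print('len',np.linalg.norm(a-c),np.linalg.norm(a-b),'yaw',np.degrees(np.arctan2(*(a-c)[::-1])),np.degrees(np.arctan2(*(a-b)[::-1]))-90,'ctr',(b+c)/2)
g=cv2.cvtColor(f['pixels'],cv2.COLOR_RGB2GRAY)
# collar: dark ring outer
cc=[atz(u(p),.099,K,R,t)[:2] for p in[(237,262),(237,482),(127,373),(346,373)]];print(np.round(cc,4),np.mean(cc,0))
print('hole',atz(u((237,373)),.083,K,R,t))
# slot edges at top z .099
e=[atz(u(p),.099,K,R,t)[:2] for p in[(180,295),(335,390)]];print('slotdir deg',np.degrees(np.arctan2(*(e[0]-e[1])[::-1])))
e=[atz(u(p),.083,K,R,t)[:2] for p in[(140,360),(295,458)]];print('slotdir deg',np.degrees(np.arctan2(*(e[0]-e[1])[::-1])))
# lid angle: model
yaw=np.radians(-6)
tt=[('tabL',(222,208)),('tabR',(280,213))]
for n,p in tt:
  for z in (.1,.11,.12,.13): print(n,z,np.round(atz(u(p),z,K,R,t),4))
E
```

```text
[[ 0.5596 -0.2339]
 [ 0.5448 -0.3865]
 [ 0.3274 -0.2113]]
len 0.2333234692347649 0.15328765653397394 yaw -5.561813212760058 -5.521023878336834 ctr [ 0.43610208 -0.29887133]
[[ 0.4482 -0.2938]
 [ 0.3164 -0.2945]
 [ 0.3809 -0.2278]
 [ 0.3816 -0.3597]] [ 0.38179752 -0.29392846]
hole [ 0.38088997 -0.29357446  0.083     ]
slotdir deg 58.85142405438075
slotdir deg 58.24998000014297
tabL 0.1 [ 0.481  -0.2845  0.1   ]
tabL 0.11 [ 0.48   -0.2849  0.11  ]
tabL 0.12 [ 0.479  -0.2854  0.12  ]
tabL 0.13 [ 0.4781 -0.2859  0.13  ]
tabR 0.1 [ 0.478  -0.3197  0.1   ]
tabR 0.11 [ 0.4771 -0.3198  0.11  ]
tabR 0.12 [ 0.4761 -0.3198  0.12  ]
tabR 0.13 [ 0.4752 -0.3198  0.13  ]
```

Emit:
step_arm([
  [0.5, -0.67, 0.06, 0, 0, 0.05, 255],
  [0.5, -0.67, 0.06, 0, 0, 0.05, 255],
  [0.5, -0.67, 0.06, 0, 0, 0.05, 255],
  [0.5, -0.67, 0.06, 0, 0, 0.1, 255],
  [0.5, -0.67, 0.06, 0, 0, 0.1, 255],
  [0.5, -0.67, 0.06, 0, 0, 0.1, 255],
  [0.5, -0.67, 0.06, 0, 0, 0.18, 255],
  [0.5, -0.67, 0.06, 0, 0, 0.18, 255],
  [0.5, -0.67, 0.06, 0, 0, 0.18, 255],
  [0.5, -0.67, 0.06, 0, 0, 0.18, 255],
])

```text
time: 3.15
tool_pos: [0.4738, 0.2469, 0.5391]
tool_rot: [-0.001, 0.049, 0.999, -0.001]
contact_force: [0.0, 0.5, -0.2]
gripper_width: -0.002
```

```bash
cat > st.py <<'E'
from h import *
s=monitor.state()
for k in('time','joint_pos','joint_efforts','tool_pos','tool_rot','contact_force'):print(k,np.round(s[k],4).tolist())
w,x,y,z=s['tool_rot'];print('yang',np.degrees(np.arctan2(1-2*(x*x+z*z),2*(x*y-w*z))))
E
python3 st.py
```

```text
time 3.15
joint_pos [0.3413, -0.1563, 1.3103, -0.0003, 1.9909, -1.1312]
joint_efforts [-1.4028, -30.3894, -37.4958, -0.1719, -0.0191, -0.1557]
tool_pos [0.4738, 0.2469, 0.5391]
tool_rot [-0.0014, 0.0492, 0.9988, -0.0008]
contact_force [0.0494, 0.4717, -0.241]
yang 84.36099203020912
```

Emit:
step_arm([
  [0.06, -0.95, 0, 0, 0, 0, 255],
  [0.06, -0.95, 0, 0, 0, 0, 255],
  [0.06, -0.95, 0, 0, 0, 0, 255],
  [0.06, -0.95, 0, 0, 0, 0, 255],
  [0.06, -0.95, 0, 0, 0, 0, 255],
  [0.06, -0.95, 0, 0, 0, 0, 255],
  [0.06, -0.95, 0, 0, 0, 0, 255],
  [0.06, -0.95, 0, 0, 0, 0, 255],
  [0.06, -0.95, 0, 0, 0, 0, 255],
  [0.06, -0.95, 0, 0, 0, 0, 255],
])

```text
time: 4.15
tool_pos: [0.5025, -0.2281, 0.5389]
tool_rot: [-0.001, 0.048, 0.999, 0.001]
contact_force: [-0.2, 0.3, -0.2]
gripper_width: 0.002
```

```bash
python3 st.py
```

```text
time 4.15
joint_pos [-0.561, -0.1161, 1.2743, -0.0002, 1.9866, -2.0363]
joint_efforts [0.5419, -33.8823, -37.1059, -0.1943, -0.0225, 0.1717]
tool_pos [0.5025, -0.2281, 0.5389]
tool_rot [-0.0015, 0.0477, 0.9989, 0.0007]
contact_force [-0.1507, 0.2507, -0.2366]
yang 84.5274574334448
```

Emit:
step_arm([
  [0.006, -0.1, 0, 0, 0, 0, 255],
  [0.006, -0.155, 0, 0, 0, 0, 255],
  [0.006, -0.155, -0.1, 0, 0, 0, 255],
  [0.006, -0.155, -0.2, 0, 0, 0, 255],
  [0.006, -0.155, -0.3, 0, 0, 0, 255],
  [0.006, -0.155, -0.4, 0, 0, 0, 255],
  [0.006, -0.155, -0.5, 0, 0, 0, 255],
  [0.006, -0.155, -0.6, 0, 0, 0, 255],
  [0.006, -0.155, -0.64, 0, 0, 0, 255],
  [0.006, -0.155, -0.64, 0, 0, 0, 255],
])

```text
time: 5.15
tool_pos: [0.5032, -0.3, 0.2147]
tool_rot: [-0.004, 0.046, 0.999, 0.003]
contact_force: [-0.9, 0.6, -0.2]
gripper_width: -0.003
```

```bash
python3 st.py; python3 - <<'E'
from h import *
for n,(x0,x1,y0,y1) in (('scene',(150,370,60,290)),('top',(170,340,110,300))):
    f,K,R,t=cam(n);p=cv2.cvtColor(f['pixels'],cv2.COLOR_RGB2BGR)
    tp=monitor.state()['tool_pos'];print(n,proj(tp,K,R,t))
    cv2.imwrite(f'pics/{n}1.png',cv2.resize(p[y0:y1,x0:x1],None,fx=2.5,fy=2.5,interpolation=cv2.INTER_CUBIC))
E
```

```text
time 5.15
joint_pos [-0.6648, -0.0216, 1.7159, 0.0004, 1.4584, -2.1434]
joint_efforts [-0.1434, -35.9593, -36.8737, -0.0069, -0.1687, 0.0019]
tool_pos [0.5032, -0.3, 0.2147]
tool_rot [-0.0044, 0.0461, 0.9989, 0.0034]
contact_force [-0.9199, 0.562, -0.1514]
yang 84.71015607088204
scene [282.60644225 152.01801851]
top [251.73198345 155.67815668]
```

View pics/scene1.png

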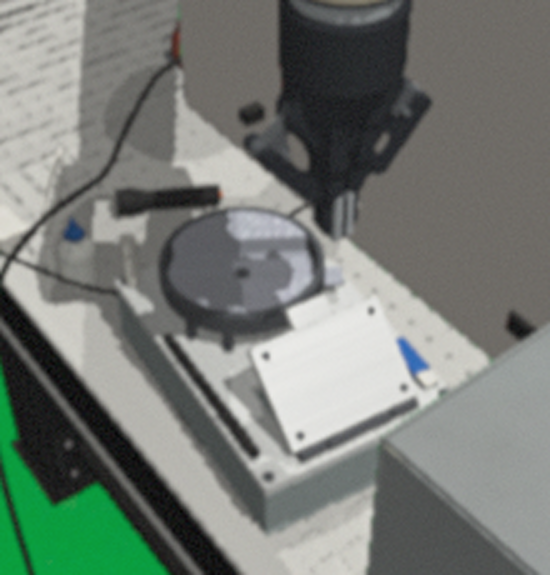

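View pics/top1.png

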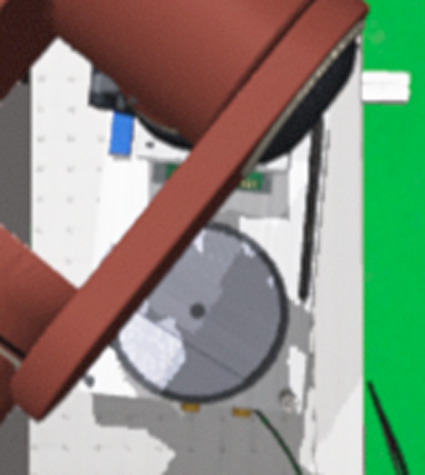

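Emit:
step_arm([
  [0, 0, -0.08, 0, 0, 0, 255],
  [0, 0, -0.15, 0, 0, 0, 255],
  [0, 0, -0.17, 0, 0, 0, 255],
  [0, 0, -0.19, 0, 0, 0, 255],
  [0, 0, -0.21, 0, 0, 0, 255],
  [0, 0, -0.23, 0, 0, 0, 255],
])

```text
time: 5.85
tool_pos: [0.5069, -0.3045, 0.1084]
tool_rot: [0.002, 0.047, 0.999, -0.001]
contact_force: [-0.2, 1.1, 4.6]
gripper_width: 0.002
```

```bash
python3 st.py
```

```text
time 5.85
joint_pos [-0.6668, 0.0769, 1.8003, 0.0, 1.2598, -2.1439]
joint_efforts [-0.0395, -35.8257, -32.0985, -0.0151, 0.1277, -0.0002]
tool_pos [0.5069, -0.3045, 0.1084]
tool_rot [0.0019, 0.0469, 0.9989, -0.0013]
contact_force [-0.1923, 1.0883, 4.5789]
yang 84.6274715979842
```

Emit:
step_arm([
  [0, 0, -0.015, 0, 0, 0, 255],
  [0, 0, -0.03, 0, 0, 0, 255],
  [0, 0, -0.045, 0, 0, 0, 255],
  [0, 0, -0.06, 0, 0, 0, 255],
  [0, 0, -0.07, 0, 0, 0, 255],
  [0, 0, -0.075, 0, 0, 0, 255],
  [0, 0, -0.08, 0, 0, 0, 255],
  [0, 0, -0.08, 0, 0, 0, 255],
])

```text
time: 6.65
tool_pos: [0.5048, -0.3033, 0.0679]
tool_rot: [-0.001, 0.047, 0.999, 0.0]
contact_force: [-8.6, 2.5, 14.4]
gripper_width: -0.001
```

```bash
python3 st.py
```

```text
time 6.65
joint_pos [-0.6671, 0.1252, 1.8228, -0.0008, 1.1962, -2.1439]
joint_efforts [0.9072, -31.4093, -30.3916, 0.6809, -2.3411, -0.0017]
tool_pos [0.5048, -0.3033, 0.0679]
tool_rot [-0.0013, 0.0468, 0.9989, 0.0005]
contact_force [-8.6031, 2.4724, 14.4197]
yang 84.63150504807996
```

Emit:
step_arm([
  [0, 0, -0.006, 0, 0, 0, 255],
  [0, 0, -0.006, 0, 0, 0, 255],
  [0, 0, -0.006, 0, 0, 0, 255],
  [0, 0, -0.006, 0, 0, 0, 255],
])

```text
time: 7.05
tool_pos: [0.5049, -0.3034, 0.0678]
tool_rot: [-0.002, 0.047, 0.999, 0.001]
contact_force: [-14.8, 7.9, 28.6]
gripper_width: -0.002
```

```bash
python3 st.py;  python3 - <<'E'
from h import *
for n,(x0,x1,y0,y1) in (('scene',(150,370,60,290)),):
    f,K,R,t=cam(n);p=cv2.cvtColor(f['pixels'],cv2.COLOR_RGB2BGR)
    cv2.imwrite(f'pics/{n}2.png',cv2.resize(p[y0:y1,x0:x1],None,fx=2.5,fy=2.5,interpolation=cv2.INTER_CUBIC))
E
```

```text
time 7.05
joint_pos [-0.6669, 0.1261, 1.8221, -0.0012, 1.1968, -2.1439]
joint_efforts [0.6558, -24.6638, -27.6043, 0.815, -4.5811, -0.0012]
tool_pos [0.5049, -0.3034, 0.0678]
tool_rot [-0.0017, 0.0467, 0.9989, 0.0005]
contact_force [-14.7936, 7.8694, 28.5774]
yang 84.65190381967439
```

View pics/scene2.png

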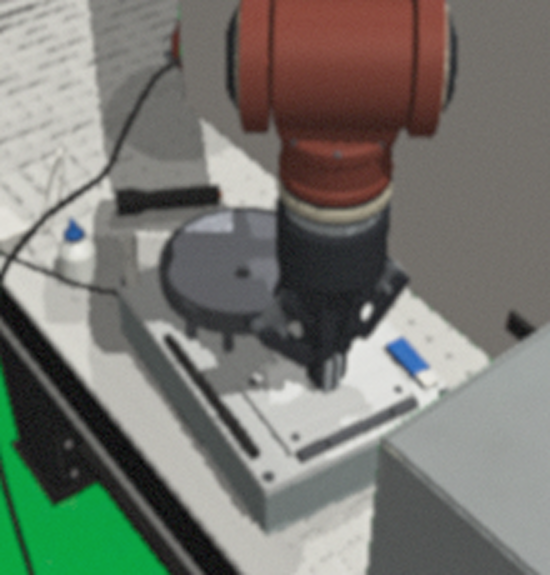

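Emit:
step_arm([
  [0, 0, 0.09, 0, 0, 0, 255],
  [0, 0, 0.18, 0, 0, 0, 255],
  [0, 0, 0.26, 0, 0, 0, 255],
  [-0.08, 0.03, 0.26, 0, 0, -0.1, 255],
  [-0.16, 0.06, 0.26, 0, 0, -0.2, 255],
  [-0.218, 0.079, 0.26, 0, 0, -0.3, 255],
  [-0.218, 0.079, 0.22, 0, 0, -0.302, 255],
  [-0.218, 0.079, 0.18, 0, 0, -0.302, 255],
  [-0.218, 0.079, 0.18, 0, 0, -0.302, 255],
  [-0.218, 0.079, 0.18, 0, 0, -0.302, 255],
])

```text
time: 8.1
tool_pos: [0.3963, -0.2635, 0.1527]
tool_rot: [-0.001, 0.27, 0.963, 0.001]
contact_force: [0.4, 0.7, -0.6]
gripper_width: 0.002
```

```bash
python3 st.py;  python3 - <<'E'
from h import *
for n,(x0,x1,y0,y1) in (('scene',(150,370,60,290)),('top',(170,340,110,300))):
    f,K,R,t=cam(n);p=cv2.cvtColor(f['pixels'],cv2.COLOR_RGB2BGR)
    cv2.imwrite(f'pics/{n}3.png',cv2.resize(p[y0:y1,x0:x1],None,fx=2.5,fy=2.5,interpolation=cv2.INTER_CUBIC))
    print(n,eyes.pinpoint('slot_tongue_end',n)[:1],eyes.pinpoint('fastener_centre',n)[:1],proj((.3804,-.2935,.083),K,R,t),proj((.3971,-.2662,.083),K,R,t))
E
```

```text
time 8.1
joint_pos [-0.7437, -0.2536, 2.0306, 0.0005, 1.366, -1.7679]
joint_efforts [-0.0218, -24.0771, -34.586, 0.0035, 0.0326, 0.0001]
tool_pos [0.3963, -0.2635, 0.1527]
tool_rot [-0.0005, 0.27, 0.9629, 0.0005]
contact_force [0.4452, 0.6791, -0.5699]
yang 58.67715525995347
scene [{'uv': [265.5, 165.8], 'p': 0.85}] [{'uv': [246.0, 170.9], 'p': 0.63}] [245.56573141 169.29566757] [261.32658072 168.4428385 ]
top [] [{'uv': [252.8, 232.2], 'p': 0.85}] [248.62805441 234.27058949] [233.89784373 225.09977643]
```

View pics/scene3.png

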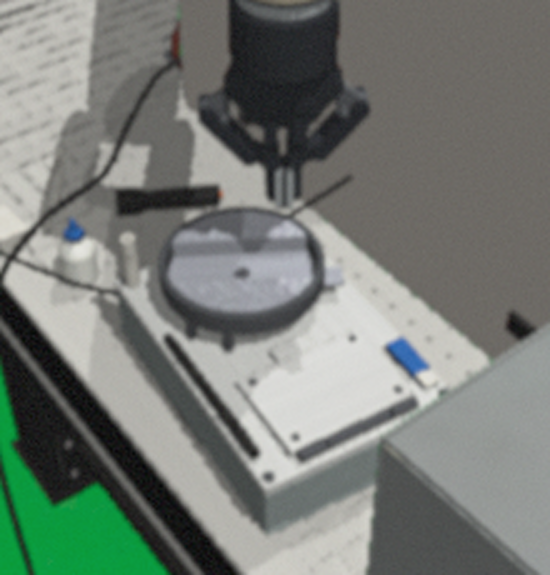

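View pics/top3.png

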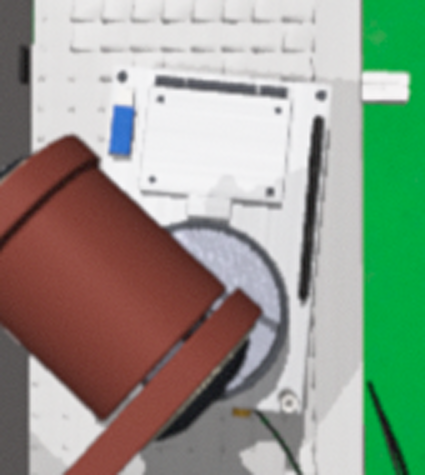

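Emit:
step_arm([
  [0.002, -0.004, -0.04, 0, 0, 0, 255],
  [0.002, -0.004, -0.08, 0, 0, 0, 255],
  [0.002, -0.004, -0.1, 0, 0, 0, 255],
  [0.002, -0.004, -0.115, 0, 0, 0, 255],
  [0.002, -0.004, -0.13, 0, 0, 0, 255],
  [0.002, -0.004, -0.13, 0, 0, 0, 255],
  [0.002, -0.004, -0.13, 0, 0, 0, 255],
])

```text
time: 9.1
tool_pos: [0.3976, -0.2662, 0.0888]
tool_rot: [0.0, 0.27, 0.963, -0.0]
contact_force: [-0.2, 0.7, 0.4]
gripper_width: 0.003
```

```bash
python3 st.py;  python3 - <<'E'
from h import *
for n,(x0,x1,y0,y1) in (('scene',(200,320,110,230)),):
    f,K,R,t=cam(n);p=cv2.cvtColor(f['pixels'],cv2.COLOR_RGB2BGR)
    cv2.imwrite(f'pics/{n}4.png',cv2.resize(p[y0:y1,x0:x1],None,fx=4,fy=4,interpolation=cv2.INTER_CUBIC))
s=monitor.state();C=np.array([.3804,-.2935])
# relative targets: yaw phi deg, offset o clockwise
import math
p0=s['tool_pos'][:2]
for phi,o in [(58.5,0),(58.5,.008),(48,.009),(38,.009),(28,.009),(18,.009),(8,.009),(0,.009),(-5.5,.009),(-5.5,.012)]:
  a=math.radians(phi);u=np.array([math.cos(a),math.sin(a)]);n=np.array([math.sin(a),-math.cos(a)])
  T=C+.032*u+o*n; print(phi,o,np.round((T-p0)/.5,4),round(math.radians(phi-58.6)/1.5,4))
E
```

```text
time 9.1
joint_pos [-0.7456, -0.1709, 2.0749, -0.0, 1.2369, -1.7695]
joint_efforts [0.0034, -25.8627, -33.3161, -0.0002, 0.0102, 0.0]
tool_pos [0.3976, -0.2662, 0.0888]
tool_rot [0.0003, 0.27, 0.9629, -0.0002]
contact_force [-0.1594, 0.7415, 0.4247]
yang 58.6707306212557
58.5 0 [-0.0013  0.0001] -0.0012
58.5 0.008 [ 0.0123 -0.0083] -0.0012
48 0.009 [ 0.0214 -0.019 ] -0.1233
38 0.009 [ 0.0268 -0.0293] -0.2397
28 0.009 [ 0.0302 -0.0403] -0.356
18 0.009 [ 0.0317 -0.0518] -0.4724
8 0.009 [ 0.0311 -0.0634] -0.5888
0 0.009 [ 0.0292 -0.0725] -0.6818
-5.5 0.009 [ 0.0272 -0.0785] -0.7458
-5.5 0.012 [ 0.0267 -0.0845] -0.7458
```

View pics/scene4.png

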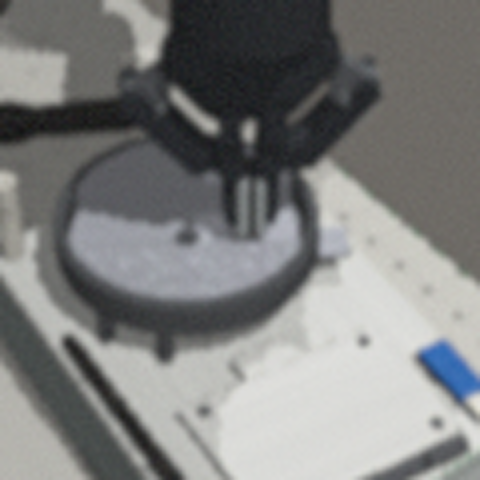

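Emit:
step_arm([
  [0.006, -0.004, -0.006, 0, 0, 0, 255],
  [0.012, -0.008, -0.006, 0, 0, 0, 255],
  [0.017, -0.013, -0.006, 0, 0, -0.06, 255],
  [0.021, -0.019, -0.006, 0, 0, -0.12, 255],
  [0.024, -0.024, -0.006, 0, 0, -0.18, 255],
  [0.027, -0.029, -0.006, 0, 0, -0.24, 255],
  [0.0285, -0.035, -0.006, 0, 0, -0.3, 255],
  [0.03, -0.04, -0.006, 0, 0, -0.356, 255],
])

```text
time: 9.95
tool_pos: [0.4124, -0.285, 0.0852]
tool_rot: [-0.001, 0.516, 0.857, 0.001]
contact_force: [-1.6, 4.2, 2.2]
gripper_width: 0.0
```

```bash
python3 st.py
```

```text
time 9.95
joint_pos [-0.7541, -0.1047, 2.0224, 0.0016, 1.2267, -1.2413]
joint_efforts [-1.4659, -28.5343, -34.3208, -0.6305, -1.0147, -0.6112]
tool_pos [0.4124, -0.285, 0.0852]
tool_rot [-0.0012, 0.5159, 0.8566, 0.001]
contact_force [-1.6229, 4.1572, 2.1898]
yang 27.882667445812114
```

Emit:
step_arm([
  [0.001, -0.006, 0, 0, 0, -0.06, 255],
  [0.0017, -0.0115, 0, 0, 0, -0.116, 255],
  [0.0015, -0.017, 0, 0, 0, -0.175, 255],
  [0.001, -0.023, 0, 0, 0, -0.233, 255],
  [0, -0.028, 0, 0, 0, -0.28, 255],
  [-0.001, -0.032, 0, 0, 0, -0.326, 255],
  [-0.003, -0.038, 0, 0, 0, -0.39, 255],
  [-0.003, -0.041, 0, 0, 0, -0.39, 255],
  [-0.003, -0.041, 0, 0, 0, -0.39, 255],
])

```text
time: 10.85
tool_pos: [0.4106, -0.3055, 0.0852]
tool_rot: [-0.002, 0.739, 0.674, 0.0]
contact_force: [-1.7, 4.8, 3.3]
gripper_width: 0.001
```

```bash
python3 st.py;  python3 - <<'E'
from h import *
for n,(x0,x1,y0,y1) in (('scene',(200,320,110,230)),('top',(170,340,110,300))):
    f,K,R,t=cam(n);p=cv2.cvtColor(f['pixels'],cv2.COLOR_RGB2BGR)
    cv2.imwrite(f'pics/{n}5.png',cv2.resize(p[y0:y1,x0:x1],None,fx=3,fy=3,interpolation=cv2.INTER_CUBIC))
E
```

```text
time 10.85
joint_pos [-0.7857, -0.0779, 1.9976, 0.0009, 1.2251, -0.6931]
joint_efforts [-1.5843, -29.0771, -34.5546, -0.5692, -1.2558, 0.0135]
tool_pos [0.4106, -0.3055, 0.0852]
tool_rot [-0.0016, 0.7392, 0.6735, 0.0003]
contact_force [-1.7081, 4.8335, 3.2711]
yang -5.321286032181695
```

View pics/scene5.png

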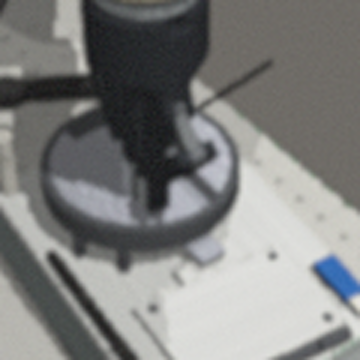

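View pics/top5.png

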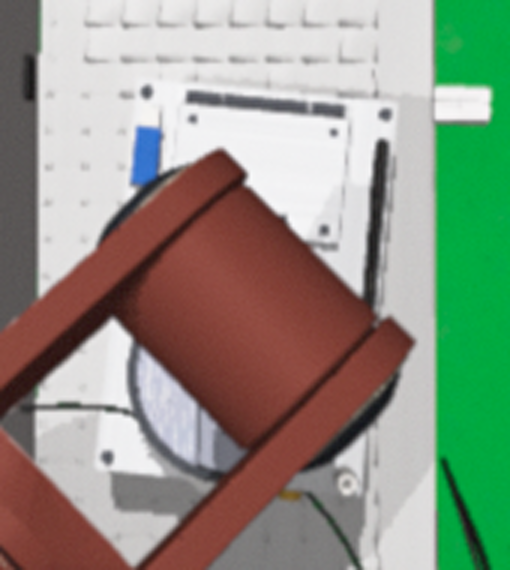

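Emit:
step_arm([
  [0, -0.003, 0, 0, 0, -0.01, 255],
  [0, -0.006, 0, 0, 0, -0.02, 255],
  [0, -0.009, 0, 0, 0, -0.02, 255],
  [0, -0.009, 0, 0, 0, -0.02, 255],
])

```text
time: 11.35
tool_pos: [0.4097, -0.3088, 0.0845]
tool_rot: [-0.004, 0.749, 0.662, 0.0]
contact_force: [-2.9, 8.8, 4.0]
gripper_width: -0.001
```

Emit:
step_arm([
  [0, -0.003, 0, 0, 0, 0, 255],
  [0, -0.006, 0, 0, 0, 0, 255],
  [0, -0.009, 0, 0, 0, 0, 255],
  [0, -0.009, 0, 0, 0, 0, 255],
])

```text
time: 11.75
tool_pos: [0.4097, -0.309, 0.0844]
tool_rot: [-0.008, 0.749, 0.662, 0.003]
contact_force: [-5.3, 24.2, 14.2]
gripper_width: 0.001
```

Position stays put while the force jumps, so this is the stop. I'll back off the wall and lift.

Emit:
step_arm([
  [0, 0.01, 0, 0, 0, 0, 255],
  [0, 0.026, 0, 0, 0, 0, 255],
  [0, 0.026, 0.02, 0, 0, 0, 255],
  [0, 0.026, 0.08, 0, 0, 0, 255],
  [0, 0.026, 0.16, 0, 0, 0, 255],
  [0, 0.026, 0.24, 0, 0, 0, 255],
  [0, 0.026, 0.32, 0, 0, 0, 255],
  [0, 0.026, 0.5, 0, 0, 0, 255],
  [0, 0.026, 0.7, 0, 0, 0, 255],
  [0, 0.026, 0.8, 0, 0, 0, 255],
])

```text
time: 12.75
tool_pos: [0.4105, -0.3026, 0.3987]
tool_rot: [0.001, 0.75, 0.662, -0.0]
contact_force: [0.8, -2.1, -0.0]
gripper_width: -0.003
```

Emit:
step_arm([
  [0, 0, 0.15, 0, 0, 0, 255],
  [0, 0.1, 0.2, 0, 0, 0, 255],
  [0, 0.2, 0.2, 0, 0, 0, 255],
  [0, 0.3, 0.2, 0, 0, 0, 255],
  [0, 0.4, 0.2, 0, 0, 0, 255],
  [0, 0.5, 0.2, 0, 0, 0, 255],
  [0, 0.6, 0.2, 0, 0, 0, 255],
  [0, 0.7, 0.2, 0, 0, 0, 255],
  [0, 0.7, 0.2, 0, 0, 0, 255],
])

```text
time: 13.65
tool_pos: [0.4101, 0.0508, 0.497]
tool_rot: [0.001, 0.748, 0.664, 0.001]
contact_force: [0.9, 0.2, 0.3]
gripper_width: -0.001
```

```bash
python3 st.py;  python3 - <<'E'
from h import *
for n,(x0,x1,y0,y1) in (('scene',(150,370,90,290)),('top',(170,340,110,300))):
    f,K,R,t=cam(n);p=cv2.cvtColor(f['pixels'],cv2.COLOR_RGB2BGR)
    cv2.imwrite(f'pics/{n}6.png',cv2.resize(p[y0:y1,x0:x1],None,fx=3,fy=3,interpolation=cv2.INTER_CUBIC))
E
```

```text
time 13.65
joint_pos [-0.0577, -0.4654, 1.6226, 0.0005, 1.981, 0.062]
joint_efforts [-0.2012, -17.7448, -36.6857, 0.2616, 0.057, -0.0216]
tool_pos [0.4101, 0.0508, 0.497]
tool_rot [0.001, 0.7481, 0.6636, 0.0014]
contact_force [0.9245, 0.1878, 0.3113]
yang -6.844764426462024
```

View pics/scene6.png

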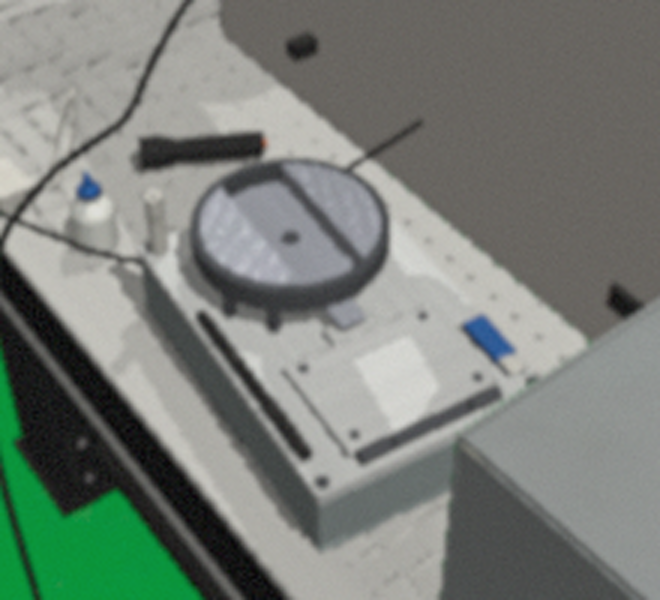

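View pics/top6.png

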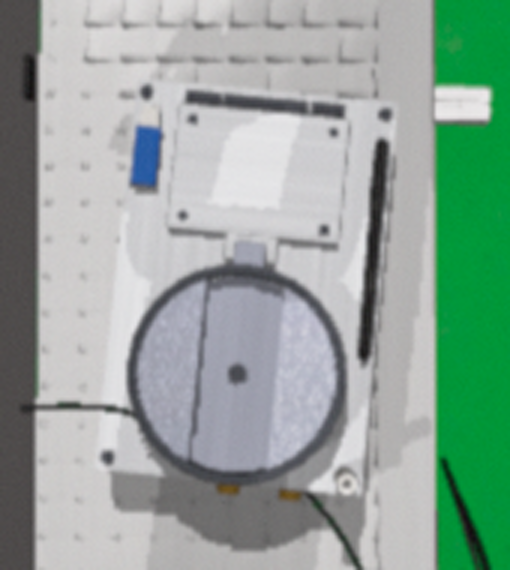

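```bash
python3 -c "
from h import *
print(np.round(monitor.state()['joint_vel'],3)); print(manip.job_done())"
```

```text
[-0.065  0.008  0.004 -0.021 -0.002 -0.026]
the job is handed in; nothing more can be done
None
```

I pressed the lid shut, turned the fastener clockwise to its stop, and handed the job in at about 13.7 s of the 45 s. The hand-in gives no verdict.

- **Lid:** I pressed it with the closed fingertips until the tip stayed at z = 67.8 mm while the force rose from 14 to 29 N. The later pictures show it lying flat.
- **Fastener:** I turned it from about 0.45 rad with the fingertip in the tongue end of the slot. At the end, 4.5 mm more of commanded push moved the tip only 0.2 mm while the sideways force rose from 9 to 24 N, so I took that as the stop. In the last top picture the slot lies within about 1° of the case's long axis, and the tongue is over the tab.
- **Loose things:** By eye, the memory stick, pen and post are where they were at the start. I did not measure their positions again.
- **Robot:** It stood clear of the case. The last force reading was under 1 N, and the arm was still settling slightly (joint speeds up to 0.07 rad/s) at hand-in.

No check failed. The only disagreement was a few millimetres between the networks' points and the poses I measured from the image. I used my own measurements, and they fitted the contacts.

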